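Shift the tube roller mixer from second to third gear

TASK

The tube roller mixer stands switched off with its gear lever in second gear, the near left slot of the H-shaped gate (two dots). For the next mixing run push the lever into third gear, the far right slot (three dots): out to neutral, across the middle channel and then fully home, straight there without running it into first or fourth gear on the way. Push gently with the fingertips, never gripping the knob, and leave the tubes on the rollers and the bottle and timer beside the mixer where they are.

Things in the scene. Friction and masses are not known exactly. Their poses are not given: they have to be found in the camera images.
- mixer: Grey tube roller mixer, fixed: gearbox casing 132 (x) by 172 (y), top 90 high; behind it four white rollers (28 thick, tops 64 high) from x = 70 to 306, rear plate 79 high to x = 323. Origin on the bench under the middle of the gear gate; +x from the machine's front to its back (away from the robot, turned 0 to 0.3 rad to the left), +y its left, z up.
- gate (a point): Middle of the top face of the steel gate plate (96 x 100, 99 above the bench, axes as the mixer). H cut-out: slots along x at y = +17 (left) and y = -17 (right), joined by a 17 wide channel along y at x = 0. Far left = first gear (1 black dot), near left = second (2), far right = third (3), near right = fourth (4). Rounded corners guide the lever into the channel from within 0.1 rad of neutral.
- knob (a point): Centre of the red ball knob, 34 in diameter, on a steel rod 10 thick. The lever pivots 35 above the bench under the middle of the gate; knob centre 135 from the pivot, 170 high in neutral, 155 to 160 in gear. In the mixer's frame: x = 135 sin(gear_shift), y = 135 cos(gear_shift) sin(gear_cross): 50 to front or back and 34 to 40 to the side in gear.
- lever: The gear lever with its knob; origin at the pivot, z up along the rod. Clear space round it: above the bench nothing taller than the lever stands within 120 of the gate, but the big beige instrument right of the mixer is 415 high and fills the bench at x > 0.57 m, y < 0.10 m (robot base frame): swing the arm round in front of it.
- gear_shift (a joint): Lever angle along the slots, rad: 0 = neutral (middle channel), -0.38 = fully toward the front (second or fourth gear), +0.38 = fully toward the back (first or third gear); stops at both ends. It stays where it is left; stiff friction, about 3 N at the knob.
- gear_cross (a joint): Lever angle across the slots, rad: positive = left column (about +0.27 to +0.30 in its slots), negative = right column (about -0.27 to -0.30); stops at +-0.30. It stays where it is left; about 3 N at the knob. It can change only while gear_shift is near 0.
- tube_a: Stoppered test tube, 26 thick and 224 long, lying loose in the groove between the two left rollers, its top 81 high. Origin at its round bottom end (the end nearer the gearbox), z along the tube.
- tube_b: The same kind of tube, lying in the groove between the two right rollers. Origin at its bottom end, z along the tube.
- reagent: Loose brown reagent bottle with a white cap, 48 in diameter, 106 high, standing to the left of the gearbox. Origin at the centre of its underside.
- bench_timer: Loose small grey bench timer, 58 x 64 x 20 high, lying to the right of the gearbox. Origin at the centre of its underside.

How it is judged:
On the way, in this order (a step that is already met when the one before it is completed fails the run):
1. the lever is out of second gear, in neutral on the left side (value of joint gear_shift between -0.13 and 0.2 rad and value of joint gear_cross above 0 rad).
2. the lever has crossed the channel to the right side, still in neutral (value of joint gear_cross below -0.2 rad and value of joint gear_shift between -0.2 and 0.2 rad).
At the end, for the whole second after the job is handed in: The lever rests in the far right slot within 0.04 rad of its end stop (gear_shift over 0.34, gear_cross under -0.24); the tubes lie within 12 mm, the bottle and the timer within 20 mm of where they were (value of joint gear_shift above 0.34 rad and value of joint gear_cross below -0.24 rad and velocity of joint gear_shift between -0.05 and 0.05 rad/s and distance of each of tube_a, tube_b from where it was at the start of the episode below 0.012 m and distance of each of reagent, bench_timer from where it was at the start of the episode below 0.02 m); the robot touches nothing.
It fails at once if the lever is run into first gear (far left slot) (value of joint gear_shift above 0.25 rad and value of joint gear_cross above 0 rad).
It fails at once if the lever is run into fourth gear (near right slot) (value of joint gear_shift below -0.25 rad and value of joint gear_cross below 0 rad).
It fails at once if the lever is gripped or forced: the fingers press on it with more than 35 N in all (contact force between the fingers and lever above 35 N).
It fails at once if a tube is knocked or lifted (moved over 12 mm) (distance of any of tube_a, tube_b from where it was at the start of the episode above 0.012 m).
It fails at once if the bottle or the timer is pushed, tipped or lifted (moved over 20 mm, bottle tilted over 0.3 rad) (distance of any of reagent, bench_timer from where it was at the start of the episode above 0.02 m or angle between reagent's own z axis and vertical above 0.3 rad).
It also fails if it takes over 54 s, if anything falls off the work surface, if the arm or the gripper's body presses on something with over 40 N, if the wrist force passes 120 N, or if a joint passes its speed limit or range.

ROBOT

A 7-joint arm with a two-finger parallel gripper is mounted at the origin on a cart in front of the work surface, level with it; the furniture and walls round the work are solid. World frame = base frame: x ahead of the robot, y to its left, z up, the work surface at z = 0. Lengths are in m, angles in rad, forces in N, time in s.
With the tool pointing down it reaches from about 0.425 to 0.95 m from the base axis. Payload 4.7 kg.
Tool frame: the origin (TCP) lies between the finger pads; the fingertips stand 25 mm ahead of it and the grasp point (between the pads) lies 6 mm ahead of it; x points along the fingers, z is the direction in which the jaws open and shut, and the axes are right-handed (so a half turn about x gives the same grasp; the last joint's range is limited). The gripper opens to 85 mm and grips with 20 to 120 N. Pads are 22 mm wide; open, the fingers measure 114 mm over their backs; the gripper's body (76 mm by 85 mm) begins 54 mm behind the grasp point. The pads swing forward as they close: fully open they stand 13 mm farther back than shut.
Start: joints at [1.099, 0.469, -0.049, 1.532, 0.024, 1.141, -0.082], TCP at [0.289, -0.61, 0.256] pointing down, gripper open.
Joint ranges: [-2.59, 2.59], [-0.33, 1.99], [-1.39, 1.29], [0.1, 2.45], [-1.04, 4.18], [0.21, 1.99], [-2.66, 2.66]. Speed limits (rad/s): [2.57, 2.57, 3.14, 3.14, 3.14, 3.14, 3.14].

INTERFACE

Orientations are given as a 3x3 rotation matrix whose columns are the frame's x, y, z axes.
In Python, from rig import * gives the robot as it stands. Calls block until the motion is done:
- movep(position, orientation): joint-space move of the TCP to a pose.
- move_l(position, attitude=None, feed=0.15, until_force=None): straight line of the TCP; attitude=None keeps the orientation; feed is the mean speed in m/s. With until_force (N) it stops when the force on the tool has changed by that much, and returns True; else False.
- move_joints(angles): joint-space move.
- command_gripper(opening, newtons=None): finger opening in m; newtons is the grip in N (None keeps the last); returns when the fingers have stopped.
- sleep(seconds).
- inverse_kinematics(position, orientation): joint angles nearest the present ones, or None.
- sense(): the state.
- camera(name): name is "side" or "top"; returns (picture, depth): 384x512x3 uint8, red, green, blue; 384x512 float32, m along the optical axis (not along the pixel's ray), 0 where there is no reading.
- camera_params(name): a dict with "K" (3x3 intrinsics, pixels), "position" and "rotation" of the camera in the world. Camera axes: x right, y down, z forward; pixel columns grow to the right and rows downward; lengths in m; the calibration is good to about 2 mm. A picture is of the moment at which its call begins. camera_params takes no time and is no camera call.
A pose or a line that the arm cannot do raises Unreachable and nothing moves.
- finish_job(): hands the job in, once; it reports no verdict.
The state is a dict: "time_s": time; "joint_pos": joint angles; "qd": joint speeds; "joint_efforts": joint torques, N m; "position": TCP position; "tcp_rot": TCP orientation; "wrist_force": force on the tool from outside, world axes, zero at the start; "ft_torque": the same for the moment, N m; "finger_gap": finger opening in m.
Only numpy, scipy, OpenCV 4.12 (cv2) and the standard library are available. Lean on these libraries where they do the work, as an engineer would, in place of code of your own. Each camera call takes 0.05 s, during which the arm holds its last target.

## Working session

There is one attempt and no reset: what is moved stays moved. The work goes in short steps, each a Python script; the robot and the scene stay as the last script left them, time stands still between calls to the robot, and variables do not carry over. Pictures are saved under pics/ and viewed, and the job is handed in when it is done.

```bash
ls; mkdir -p pics
python3 - <<'E'
from rig import *
import cv2,numpy as np
for n in ("side","top"):
    im,d=camera(n); cv2.imwrite(f"pics/{n}0.png",cv2.resize(im[:,:,::-1],(800,600))); np.savez(f"{n}0.npz",im=im,d=d)
    p=camera_params(n); print(n,p)
s=sense(); print(s["time_s"],s["position"],s["tcp_rot"],s["finger_gap"])
E
```

```text
pics
side {'K': array([[480.71750069,   0.        , 261.86730145],
       [  0.        , 480.71750069, 192.51923692],
       [  0.        ,   0.        ,   1.        ]]), 'position': array([0.55167924, 1.04596437, 0.72416623]), 'rotation': array([[-0.99992864,  0.00637876, -0.010101  ],
       [ 0.01189235,  0.61189792, -0.79084733],
       [ 0.00113616, -0.79091102, -0.61193012]])}
top {'K': array([[360.61758421,   0.        , 248.89838238],
       [  0.        , 360.61758421, 184.82478113],
       [  0.        ,   0.        ,   1.        ]]), 'position': array([0.46669941, 0.2942757 , 0.97545619]), 'rotation': array([[-0.0032085 , -0.99508138,  0.09900889],
       [-0.99996192,  0.00399619,  0.00775845],
       [-0.00811594, -0.09898022, -0.9950563 ]])}
0.1 [ 0.28899261 -0.60946342  0.25536917] [[-8.06044714e-04  9.03595977e-01  4.28384944e-01]
 [ 1.57421327e-03  4.28385699e-01 -9.03594608e-01]
 [-9.99998436e-01 -5.39683961e-05 -1.76775080e-03]] 0.0852857774094598
```

View pics/side0.png

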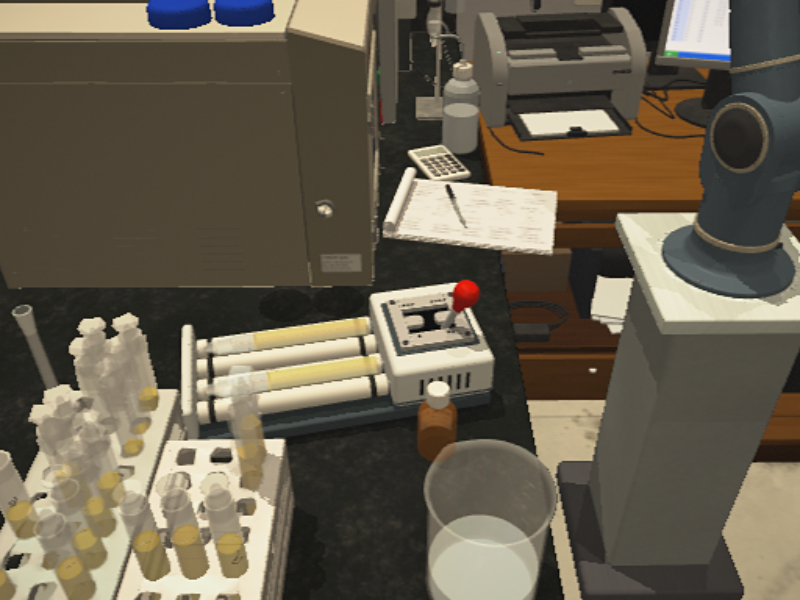

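View pics/top0.png

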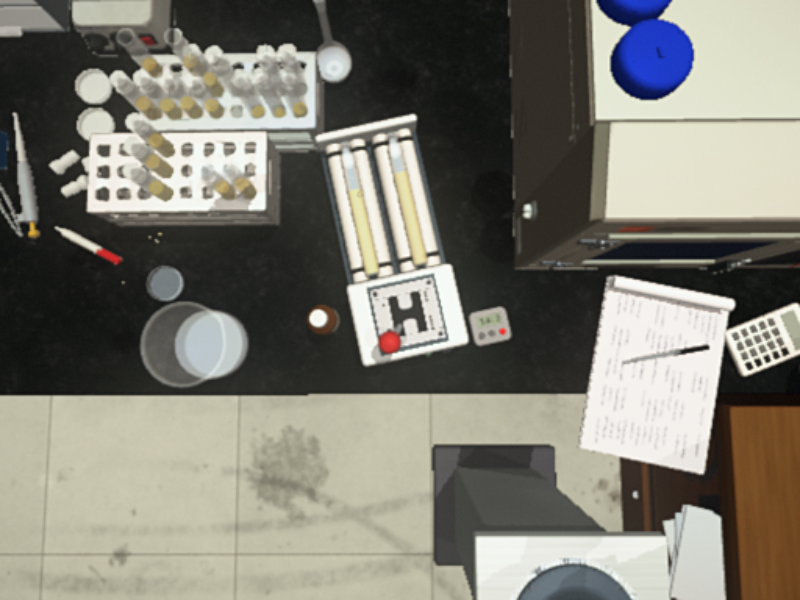

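The side view shows the red knob at (466,295) and the bottle at (437,420). In the top view the knob is at (390,342), the gate's H is around (407,312), the bottle is at (320,318) and the timer at (490,325). Next I measure them.

```bash
cat > h.py <<'E'
import numpy as np,cv2
from rig import *
def cloud(n,d):
    p=camera_params(n);K=p["K"];v,u=np.mgrid[:d.shape[0],:d.shape[1]]
    c=np.stack([(u-K[0,2])/K[0,0]*d,(v-K[1,2])/K[1,1]*d,d],-1)
    return c@np.array(p["rotation"]).T+p["position"]
def proj(n,P):
    p=camera_params(n);c=(np.atleast_2d(P)-p["position"])@np.array(p["rotation"]);q=c@p["K"].T
    return q[:,:2]/q[:,2:]
def knob(n,im,d):
    P=cloud(n,d);h=cv2.cvtColor(im,cv2.COLOR_RGB2HSV)
    m=((h[...,0]<6)|(h[...,0]>174))&(h[...,1]>180)&(h[...,2]>90)&(d>0)&(P[...,2]>.12)&(P[...,2]<.22)
    q=P[m]
    from scipy.optimize import least_squares
    r=least_squares(lambda c:np.linalg.norm(q-c,axis=1)-.017,q.mean(0)+[0,0,-.01],loss='soft_l1',f_scale=.002)
    return r.x,m.sum(),np.sqrt(np.mean(r.fun**2))
E
python3 - <<'E'
from h import *
for n in("side","top"):
    z=np.load(n+"0.npz");im,d=z["im"],z["d"];print(n,knob(n,im,d))
    P=cloud(n,d)
    for lo,hi,nm in((.095,.103,'plate'),(.086,.094,'casing')):
        m=(P[...,2]>lo)&(P[...,2]<hi)&(P[...,0]>.3)&(P[...,0]<.68)&(P[...,1]>.02)&(P[...,1]<.36)&(d>0)
        m=m.astype(np.uint8)
        k,l,s,_=cv2.connectedComponentsWithStats(m)
        i=1+np.argmax(s[1:,4]); q=P[l==i]
        print(nm,len(q),np.median(q[:,2]),cv2.minAreaRect((q[:,:2]*1000).astype(np.float32)))
E
```

```text
side (array([0.47335694, 0.30094106, 0.15873578]), np.int64(255), np.float64(0.05471213686566536))
plate 1113 0.09838400937209035 ((517.25732421875, 274.3053894042969), (96.6747817993164, 104.23590850830078), 11.86596393585205)
casing 1577 0.08949688476240869 ((517.7400512695312, 274.6839599609375), (129.40591430664062, 171.66159057617188), 12.157243728637695)
top (array([0.47245685, 0.30167076, 0.15944004]), np.int64(120), np.float64(0.0011930254784798175))
plate 1093 0.09878204852734396 ((517.719970703125, 274.34417724609375), (98.59552001953125, 99.77027893066406), 12.30538558959961)
casing 1829 0.08980367539498169 ((516.6708984375, 273.8353271484375), (129.94952392578125, 170.33204650878906), 11.886000633239746)
```

Run:
```python
from h import *
for n,(a,b,c,d_) in dict(side=(170,270,210,330),top=(140,245,190,335)).items():
    im=np.load(n+"0.npz")["im"][a:b,c:d_]; cv2.imwrite(f"pics/{n}crop.png",cv2.resize(im[:,:,::-1],None,fx=4.5,fy=4.5,interpolation=cv2.INTER_CUBIC))
```

```text
(no output)
```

The gate is at (0.517, 0.274), yaw 0.21, with plate and casing heights matching. The knob is at about (-38, +36) mm in the mixer frame and z 0.159, which means gear_shift is about -0.285 in the left column. I'll close the gripper and swing round in front of the instrument with the tool pulled in.

```bash
cat >> h.py <<'E'
G=np.array([.5174,.2742]);YAW=.2105
ex=np.array([np.cos(YAW),np.sin(YAW)]);ey=np.array([-ex[1],ex[0]])
def W(x,y,z=.170): return [*(G+ex*x/1000+ey*y/1000),z]
def M(p): d=np.array(p)[:2]-G; return np.array([d@ex,d@ey])*1000
def R(s=1):
    x=np.array([0,0,-1.]);z=s*np.array([*ey,0]);return np.stack([x,np.cross(z,x),z],1)
def look(tag=None):
    for n in("side","top"):
        im,d=camera(n)
        try:
            k,c,e=knob(n,im,d); m=M(k); sh=np.arcsin(np.clip(m[0]/135,-1,1)); print(n,"knob",m.round(1),k[2].round(4),"n",c,"rms",round(e,4),"shift",sh.round(3),"cross",np.arcsin(m[1]/135/np.cos(sh)).round(3))
        except Exception as e: print(n,e)
        if tag: cv2.imwrite(f"pics/{n}_{tag}.png",cv2.resize(im[:,:,::-1],(800,600)))
E
python3 - <<'E'
from h import *
s=sense();print(s["time_s"],s["joint_pos"])
for sg in(1,-1):
  for p in(W(-85,36,.3),W(-80,36),W(0,85),W(0,0),W(-50,-36),W(30,-36)):
    q=inverse_kinematics(p,R(sg)); print(sg,np.round(p,3),None if q is None else np.round(q,2))
E
```

```text
0.1 [ 1.0991322   0.46934742 -0.04857428  1.53358886  0.02407993  1.14100958
 -0.0823612 ]
1 [0.427 0.292 0.3  ] [ 0.33  0.48 -1.35  1.8   0.5   1.27  0.63]
1 [0.432 0.293 0.17 ] [ 0.12  0.53 -1.04  1.95  0.55  0.99  0.59]
1 [0.5   0.357 0.17 ] [ 0.05  0.73 -1.11  1.73  0.71  1.15  0.5 ]
1 [0.517 0.274 0.17 ] [ 0.24  0.73 -1.19  1.8   0.74  1.15  0.59]
1 [0.476 0.229 0.17 ] [ 0.36  0.65 -1.23  1.93  0.71  1.09  0.61]
1 [0.554 0.245 0.17 ] [ 0.27  0.73 -1.14  1.75  0.73  1.15  0.69]
-1 [0.427 0.292 0.3  ] [ 0.3   0.45 -1.29  1.8   0.45  1.24 -2.48]
-1 [0.432 0.293 0.17 ] [ 0.11  0.53 -1.04  1.95  0.55  0.98 -2.54]
-1 [0.5   0.357 0.17 ] [-0.06  0.63 -0.91  1.74  0.56  1.06 -2.52]
-1 [0.517 0.274 0.17 ] [-0.01  0.52 -0.74  1.81  0.42  0.97 -2.29]
-1 [0.476 0.229 0.17 ] [ 0.08  0.43 -0.77  1.94  0.38  0.91 -2.24]
-1 [0.554 0.245 0.17 ] [ 0.01  0.54 -0.68  1.76  0.4   0.98 -2.19]
```

View pics/topcrop.png

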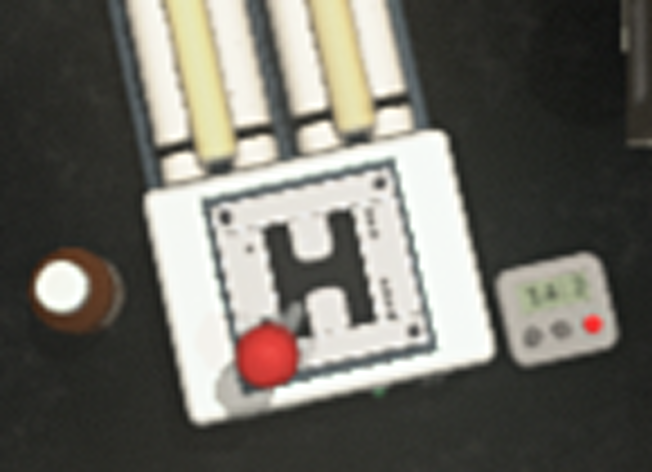

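The crop shows the H gate around (315,275) with one dot far left, three dots far right and four dots near right. The knob at (267,355) is in the near left slot, the bottle is at (75,290) and the timer at (558,310). IK tends to pick extreme elbow postures, so I'll pull in, rotate only joint 1, then solve from there.

Run:
```python
from h import *
import numpy as np
command_gripper(0.0,20)
az=np.arctan2(-.609,.289); r=.48
move_l([r*np.cos(az),r*np.sin(az),.30],feed=.25)
s=sense();print(s["time_s"],s["position"],np.round(s["joint_pos"],3),s["finger_gap"])
q=np.array(s["joint_pos"]);q[0]-=(.6-az)
try:
    move_joints(list(q))
except Exception as e: print(repr(e))
s=sense();print(s["time_s"],s["position"],np.round(s["joint_pos"],3),s["wrist_force"])
def R2(sg):
    x=np.array([0,0,-1.]);z=sg*np.array([*ex,0]);return np.stack([x,np.cross(z,x),z],1)
for nm,RR in(("ey",R(1)),("-ey",R(-1)),("ex",R2(1)),("-ex",R2(-1))):
  for p in(W(-85,36,.3),W(-80,36),W(0,85),W(-50,-36),W(30,-36)):
    q=inverse_kinematics(p,RR); print(nm,None if q is None else np.round(q,2))
```

```text
1.8167 [ 0.20622711 -0.434513    0.30003847] [ 1.108  0.113 -0.074  1.918  0.009  1.11  -0.098] -0.00033596185239016845
4.4 [0.39755921 0.27069081 0.30000624] [-0.619  0.113 -0.073  1.918  0.01   1.11  -0.098] [-0.64091678 -0.00861387  0.35133482]
ey [-0.54  0.18 -0.17  1.84  0.03  1.12  1.07]
ey [-0.53  0.33 -0.18  1.98  0.08  0.84  1.03]
ey [-0.55  0.46 -0.19  1.76  0.1   0.92  1.  ]
ey [-0.42  0.33 -0.13  1.97  0.06  0.85  1.2 ]
ey [-0.39  0.45 -0.12  1.79  0.07  0.91  1.23]
-ey [-0.76  0.17  0.09  1.85 -0.02  1.12 -2.02]
-ey [-0.79  0.32  0.14  1.99 -0.06  0.83 -1.98]
-ey [-0.82  0.46  0.18  1.78 -0.1   0.91 -1.96]
-ey [-0.68  0.33  0.19  1.98 -0.08  0.84 -1.81]
-ey [-0.65  0.45  0.22  1.8  -0.12  0.91 -1.74]
ex [-0.65  0.17 -0.04  1.85  0.01  1.12 -0.48]
ex [-0.64  0.32 -0.04  1.99  0.02  0.84 -0.48]
ex [-0.66  0.45 -0.04  1.77  0.02  0.92 -0.5 ]
ex [-0.54  0.33  0.02  1.97 -0.01  0.84 -0.31]
ex [-0.52  0.44  0.04  1.79 -0.02  0.91 -0.25]
-ex [-0.41  0.19 -0.31  1.83  0.06  1.13  2.61]
-ex [-0.36  0.35 -0.39  1.97  0.17  0.86  2.51]
-ex [-0.37  0.49 -0.43  1.75  0.24  0.95  2.45]
-ex [ 0.33  0.62 -1.17  1.93  0.66  1.05  2.22]
-ex [ 0.29  0.76 -1.18  1.75  0.76  1.17  2.23]
```

Run:
```python
from h import *
movep(W(-85,36,.26),R(1)); move_l(W(-85,36),feed=.12)
print(sense()["time_s"]); look("a")
f0=np.array(sense()["wrist_force"])
for x in(-60,-48,-40):
    move_l(W(x,36),feed=.06); s=sense(); print(x,M(s["position"]).round(1),(np.array(s["wrist_force"])-f0).round(1),s["time_s"])
look("b")
```

```text
6.3667
side knob [-37.4  35.1] 0.1588 n 255 rms 0.0786 shift -0.28 cross 0.274
top knob [-39.6  34.6] 0.1611 n 17 rms 0.0009 shift -0.298 cross 0.272
-60 [-59.7  35.9] [-1.3 -0.7  1.7] 7.0333
-48 [-47.7  36.1] [-0.8 -0.9  1. ] 7.3833
-40 [-39.7  36. ] [-2.   0.8  1. ] 7.6667
side knob [-10.7  36.4] 0.1635 n 241 rms 0.0899 shift -0.08 cross 0.274
top Initial guess is outside of provided boundsh.py:15: RuntimeWarning: Mean of empty slice.
  r=least_squares(lambda c:np.linalg.norm(q-c,axis=1)-.017,q.mean(0)+[0,0,-.01],loss='soft_l1',f_scale=.002)
  ret = um.true_divide(
```

```bash
python3 - <<'E' 2>/dev/null
from h import *
f0=np.array(sense()["wrist_force"])
move_l(W(-29.5,36),feed=.06); s=sense(); print(M(s["position"]).round(1),(np.array(s["wrist_force"])-f0).round(1))
move_l(W(-50,38),feed=.12)
move_l(W(-50,90),feed=.15); move_l(W(0,90),feed=.15)
look("c"); print(sense()["time_s"])
E
```

```text
[-28.9  35.9] [-0.2 -0.7 -0.5]
side knob [ 0.5 36.2] 0.1642 n 87 rms 0.1516 shift 0.004 cross 0.271
top knob [-0.2 39. ] 0.166 n 12 rms 0.0005 shift -0.001 cross 0.293
9.5
```

View pics/side_c.png

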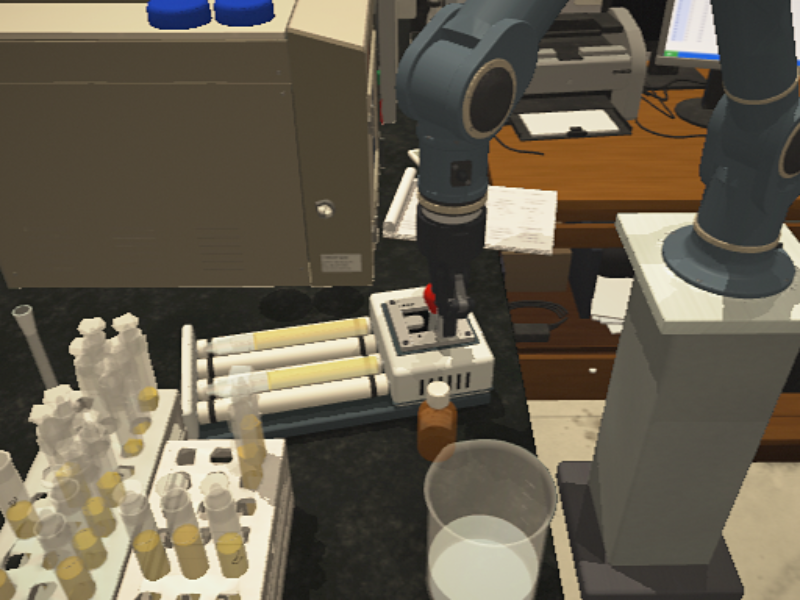

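The side view shows the knob at (432,297) in neutral and the closed fingertips at (455,310) to its left, with bottle and tubes undisturbed. Now the push across.

```bash
python3 - <<'E' 2>/dev/null
from h import *
f0=np.array(sense()["wrist_force"])
for y in(70,40,15,5):
    t=move_l(W(0,y),feed=.06,until_force=12); s=sense(); print(y,t,M(s["position"]).round(1),(np.array(s["wrist_force"])-f0).round(1),s["time_s"])
    if t: break
look("d")
E
```

```text
70 False [ 0.1 69.5] [ 0.6 -0.2  0.6] 9.9833
40 False [ 0.1 39.4] [0.1 1.3 1.9] 10.6333
15 False [-0.4 13.5] [0.6 0.  1.5] 11.2
5 False [-0.4  4.3] [-0.3 -0.7  0.3] 11.5167
side knob [ -0.3 -25.9] 0.1687 n 55 rms 0.1698 shift -0.003 cross -0.193
top Initial guess is outside of provided bounds
```

View pics/top_d.png

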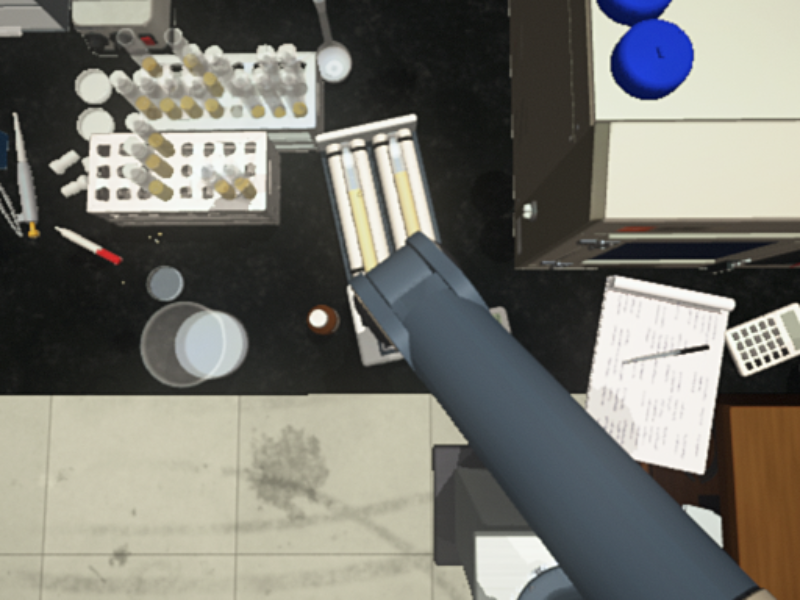

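The arm hides the knob from the top camera. The side view puts the knob at y = -26 mm (cross about -0.19), with the bottle at (322,320) unmoved. I push on to the stop with a force guard.

```bash
python3 - <<'E' 2>/dev/null
from h import *
f0=np.array(sense()["wrist_force"])
for y in (-4,-9):
    t=move_l(W(0,y),feed=.03,until_force=8); s=sense(); print(t,M(s["position"]).round(1),(np.array(s["wrist_force"])-f0).round(1),s["time_s"])
    if t: break
move_l(W(0,12),feed=.12)
move_l(W(-55,12),feed=.15); move_l(W(-60,-37),feed=.15)
look("e"); print(sense()["time_s"])
E
```

```text
False [-0.  -4.2] [-1.7  0.4 -0.7] 12.0667
False [-0.  -9.3] [-2.5 -0.4 -1.5] 12.3833
side knob [  0.4 -38.3] 0.1624 n 271 rms 0.0752 shift 0.003 cross -0.287
top knob [ -0.5 -37.5] 0.1644 n 107 rms 0.0012 shift -0.003 cross -0.281
13.8
```

View pics/side_e.png

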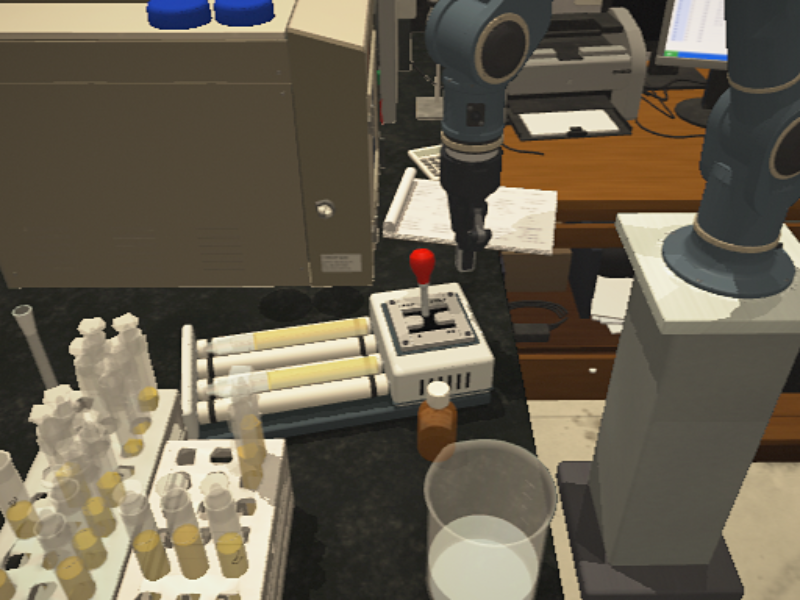

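The knob at (422,265) sits at the right end of the channel, cross about -0.28 and shift about 0. The fingertip at (466,262) is in front of it. Now I push into third.

```bash
python3 - <<'E' 2>/dev/null
from h import *
f0=np.array(sense()["wrist_force"])
for x,f in((-30,.1),(-10,.06),(8,.06),(14,.03),(18,.02),(20.5,.02)):
    t=move_l(W(x,-36.5),feed=f,until_force=12); s=sense(); print(x,t,M(s["position"]).round(1),(np.array(s["wrist_force"])-f0).round(1),s["time_s"])
    if t: break
look("f")
E
```

```text
-30 False [-30.2 -36. ] [-0.  -0.2 -0.3] 14.25
-10 False [ -9.5 -36.5] [-0.7 -0.7  0.3] 14.7333
8 False [  8.6 -36.5] [-0.7 -0.5 -1.9] 15.1833
14 False [ 13.9 -36.5] [-2.  -0.5 -2.8] 15.5333
18 False [ 18.1 -36.5] [-2.7 -0.5 -2.2] 15.8833
20.5 False [ 20.7 -36.5] [-3.2  0.1 -3.1] 16.1583
side knob [ 48.5 -35.7] 0.154 n 253 rms 0.0027 shift 0.368 cross -0.287
top Initial guess is outside of provided bounds
```

```bash
python3 - <<'E' 2>/dev/null
from h import *
f0=np.array(sense()["wrist_force"])
t=move_l(W(25,-36.5),feed=.02,until_force=7); s=sense(); print(t,M(s["position"]).round(1),(np.array(s["wrist_force"])-f0).round(1),s["time_s"])
move_l(W(-25,-36.5),feed=.12); move_l(W(-70,-36.5,.28),feed=.2)
look("g"); s=sense();print(s["time_s"],s["wrist_force"])
E
```

```text
False [ 23.8 -36.5] [-4.5 -1.3 -0.4] 16.6333
side knob [ 50.2 -35.4] 0.1535 n 260 rms 0.0601 shift 0.381 cross -0.286
top knob [ 49.8 -34.9] 0.155 n 105 rms 0.001 shift 0.378 cross -0.282
18.0417 [ 0.61974116  0.44268098 -0.64251391]
```

View pics/side_g.png

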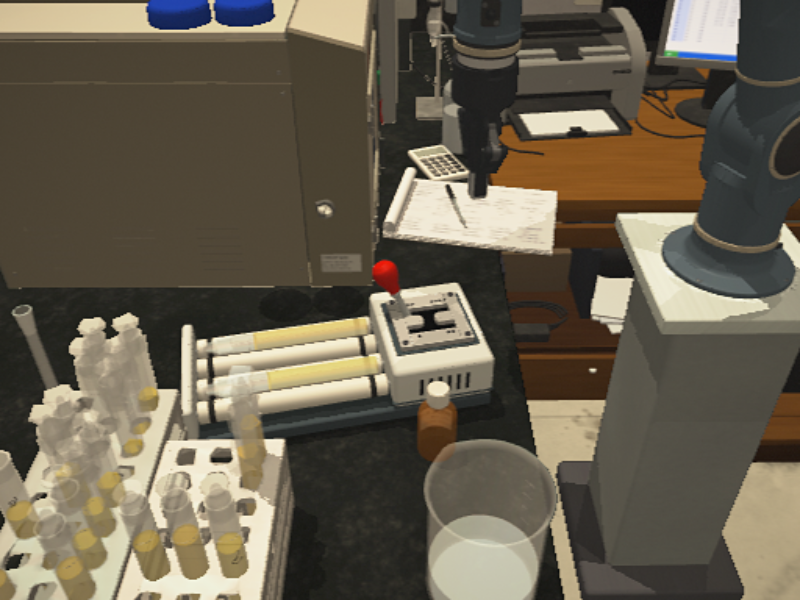

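View pics/top_g.png

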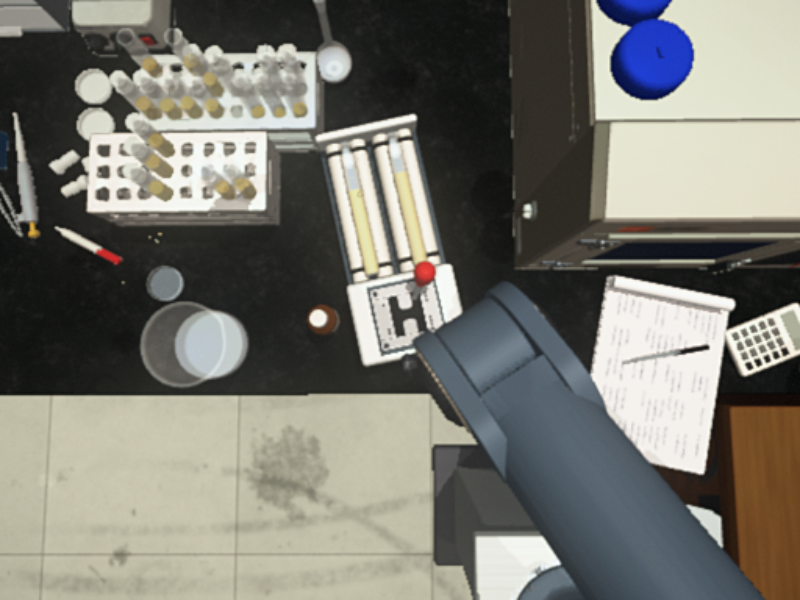

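The knob, at (386,276) in the side view and (425,272) in the top view, is home in the far right slot with shift about 0.38 and cross about -0.285. The tubes and bottle are where they were. The timer is hidden by the arm, but the tool never came near it. The robot is clear, so I hand in.

Run:
```python
from h import *
sleep(.3); finish_job(); print("done")
```

```text
the job is handed in; nothing more can be done
done
```

The gear lever is in third gear and the job is handed in, at about 18 s on the robot's clock; no verdict was reported. I pushed it with closed fingertips and never gripped it: out of second to neutral, across the channel to the right, then forward to the end stop.

**Lever:**

| Stage | gear_shift (rad) | gear_cross (rad) |
|---|---|---|
| Neutral, left side | about 0.00 | +0.27 (side camera), +0.29 (top) |
| Neutral, right side | about 0.00 | about -0.28 |
| Final, in third | 0.378 to 0.381 | about -0.285 |

The final position meets the required 0.34 and -0.24. The wrist force readings I took changed by less than about 6 N. I did not record the force between readings.

**Other objects:** the tubes and bottle look unmoved in the last pictures, judged by eye rather than measured. The arm hid the timer from the top camera, so I did not recheck it, but the tool never went near it. The robot stood clear of everything at hand-in.

**Readings that disagreed:**
- **Start position:** second gear was not fully home at the start. The knob measured a shift of about -0.285, where the stop is -0.38.
- **Knob fit:** the side camera's fits had a large overall error from stray red pixels. In the unobstructed views they still agreed with the top camera to about 1 mm in the plane.

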